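Put the storage tins back in the rack by height

TASK

The storage tins belong in the wooden rack as one row, stepping down by height. The tallest and the shortest are already in its two end holes and stay there; put the other four into the holes between them, one in each, so that every tin is a step lower than its neighbour all the way from the tall end to the short end. Set each down upright and fully into its hole without dropping it, and leave the timer, the spice jar and the salt shaker where they are.

Things in the scene. Friction and masses are not known exactly. Their poses are not given: they have to be found in the camera images.
- rack: low fixed beech block, 399 long, 78 deep, top 21 mm above the worktop, with one row of six equal round holes, 54 wide (60 at the chamfered mouth), 8 deep, cork floors; tins in it rest at z = 13 mm. Origin: middle of its underside. z up; y along the row: hole centres at y = -155, -93, -31, 31, 93, 155 mm, x = 0. Turned up to 0.2 rad. Wall cupboards hang behind it, fronts at x = 0.56 m, 0.45 m up
- cream_tin: round cream storage tin, 42 mm high, body 42 mm and lid 44 mm wide; the cream lid is 15 mm high, fixed to the tin, with a small pale wooden disc in its flat top. About 122 g, give or take a quarter. Origin: centre of its underside, z up along its axis. It is the shortest; it stands in the other end hole of the rack at the start and stays there
- yellow_tin: round mustard yellow storage tin, 57 mm high, body 42 mm and lid 44 mm wide; the mustard yellow lid is 15 mm high, fixed to the tin, with a small pale wooden disc in its flat top. About 137 g, give or take a quarter. Origin: centre of its underside, z up along its axis. Stands upright on the worktop beside the rack at the start
- red_tin: round brick red storage tin, 72 mm high, body 42 mm and lid 44 mm wide; the brick red lid is 15 mm high, fixed to the tin, with a small pale wooden disc in its flat top. About 152 g, give or take a quarter. Origin: centre of its underside, z up along its axis. Stands upright on the worktop beside the rack at the start
- green_tin: round sage green storage tin, 87 mm high, body 42 mm and lid 44 mm wide; the sage green lid is 15 mm high, fixed to the tin, with a small pale wooden disc in its flat top. About 167 g, give or take a quarter. Origin: centre of its underside, z up along its axis. Stands upright on the worktop beside the rack at the start
- blue_tin: round blue storage tin, 102 mm high, body 42 mm and lid 44 mm wide; the blue lid is 15 mm high, fixed to the tin, with a small pale wooden disc in its flat top. About 182 g, give or take a quarter. Origin: centre of its underside, z up along its axis. Stands upright on the worktop beside the rack at the start
- grey_tin: round dark grey storage tin, 117 mm high, body 42 mm and lid 44 mm wide; the dark grey lid is 15 mm high, fixed to the tin, with a small pale wooden disc in its flat top. About 197 g, give or take a quarter. Origin: centre of its underside, z up along its axis. It is the tallest; it stands in one end hole of the rack at the start, which end differs from start to start, and stays there
- spice_jar: small glass spice jar with a red lid and a green label, 45 mm wide, 106 mm high, a bystander that stands behind the rack; origin: centre of its underside
- salt_shaker: glass salt shaker with a grey head, 44 mm wide, 90 mm high, a bystander that stands behind the rack; origin: centre of its underside
- timer: white round kitchen timer, 63 mm wide, 52 mm high, a bystander that stands behind the rack; origin: centre of its underside
Things that resemble listed ones, but are neither listed nor needed, are in the scene too. Leave any purple or turquoise look-alike of the cream_tin alone.

How it is judged:
By the outcome, as a careful person would: the job done as asked, in the order asked, and still so for the second after the job is handed in, with the robot touching nothing.
It also fails if it takes over 83 s, if anything falls off the work surface, if the arm or the gripper's body presses on something with over 40 N, if the wrist force passes 120 N, or if a joint passes its speed limit or range.

ROBOT

A 6-joint arm with a two-finger parallel gripper is mounted at the origin on a cart in front of the work surface, level with it; the furniture and walls round the work are solid. World frame = base frame: x ahead of the robot, y to its left, z up, the work surface at z = 0. Lengths are in m, angles in degrees, forces in N, time in s.
With the tool pointing down it reaches from about 0.3 to 0.75 m from the base axis. Payload 8.5 kg.
Tool frame: the origin (TCP) lies midway between the tips of the shut fingers; the grasp point (between the pads) lies 19 mm behind it; z points along the fingers, y is the line along which they close (so a half turn about z gives the same grasp; the last joint's range is limited). The gripper opens to 85 mm and grips with 20 to 120 N. Pads are 22 mm wide; open, the fingers measure 114 mm over their backs; the gripper's body (76 mm by 85 mm) begins 54 mm behind the grasp point. The pads swing forward as they close: fully open they stand 13 mm farther back than shut.
Start: joints at [-86.362, 21.807, 74.336, -0, 83.858, -12.336], TCP at [0.151, -0.529, 0.195] pointing down, gripper open.
Joint ranges: [-178.18, 178.18], [-50.72, 133.34], [12.68, 142.11], [-81.47, 261.47], [9.98, 163.14], [-165.26, 165.26]. Speed limits (degrees/s): [136.94, 136.94, 180, 180, 180, 180].

INTERFACE

Orientations are given as a 3x3 rotation matrix whose columns are the frame's x, y, z axes.
In Python, from rig import env, get_image, close_job gives the robot as it stands.
- The arm moves only by the tool step_arm, never from a script. Its argument "targets" is a list of rows, each a list of 2 entries, a list of its own where there are three numbers: the shift along the tool's x, y, z as a fraction of full scale, then the turn, a rotation vector about the tool's x, y, z as a fraction of full scale. In form: [[[x, y, z], [wx, wy, wz]], ...]. A call has 1 to 10 rows; each row is the pose to reach, as a shift and turn from the pose commanded when the call began, along the tool's axes at that moment; what a row does not reach only later rows make up. Full scale, the value 1, is 0.3 m for a shift and 45 degrees for a turn. A row lasts 1/12 s, in which the tool goes at most 41.7 mm and 7.16 degrees, less where a joint would pass 70% of its speed; a pose out of reach is approached as far as the arm can. A call with a number of a shift or a turn outside -1 to 1 is refused whole. A call with a gripper value outside its range is refused whole. "jaw" is the finger opening in mm, from 0 to 85.4, set as the call begins (left out, the last holds). The fingers move at their own pace and stop on an object; "grip_force" is the grip in N (left out, the last holds). Time passes only in rows, so rows that repeat a pose let the fingers close. It gives the time, the measured TCP pose, the force, the opening and the grip force at its end, in the units of the state.
- env.observe(): the state, without advancing time (a new reading comes with each control period).
- get_image(name): name is "scene" or "top" or "wrist"; returns a dict with "img" (400x640x3 uint8, red, green, blue), "z_map" (400x640 float32, m along the optical axis (not along the pixel's ray), 0 where there is no reading), "intrinsics" (3x3 intrinsics, pixels), "rvec" (rotation vector, rad) and "tvec" (3), from world to camera coordinates, as OpenCV has them. Camera axes: x right, y down, z forward; pixel columns grow to the right and rows downward; lengths in m; the calibration is good to about 2 mm. The wrist camera is an equidistant fisheye: a pixel r from the principal point sees the ray r / f radians off the axis. A picture is of the moment at which its call begins.
- close_job(): hands the job in; it is judged then, once.
The state is a dict: "time_s": time; "q": joint angles; "qvel": joint speeds; "joint_efforts": joint torques, N m; "position": TCP position; "tool_rot": TCP orientation; "ft_force": force on the tool from outside, world axes, zero at the start; "wrist_torque": the same for the moment, N m; "grip_width": finger opening in m; "gripper_force": force on a finger pad.
Only numpy, scipy, OpenCV 4.12 (cv2) and the standard library are available. Lean on these libraries where they do the work, as an engineer would, in place of code of your own. Each camera call takes 0.05 s, during which the arm holds its last target. There are 200 camera calls.

## Working session

There is one attempt and no reset: what is moved stays moved. The work goes in short steps, Python scripts to look and compute and a tool call to move; the robot and the scene stay as the last step left them, time stands still between calls to the robot, and variables do not carry over. Pictures are saved under pics/ and viewed, at most 14 in all, crops included, and the job is handed in when it is done.

Besides the shell and the picture viewer there is one more tool, called after "Emit:" by a JSON object that holds its "api" and its "payload", one argument or row to a line. step_arm: Moves the arm, as the interface text tells. Its arguments: {"type":"object","properties":{"targets":{"type":"array","items":{"type":"array"}},"jaw":{"type":"number"},"grip_force":{"type":"number"}},"required":["targets"]}

```bash
mkdir -p pics; ls; python3 - <<'E'
from rig import env,get_image
import cv2,numpy as np
s=env.observe();print({k:np.round(v,3).tolist() for k,v in s.items()})
for n in("top","scene"):
    d=get_image(n);np.savez(f"pics/{n}0.npz",**d);cv2.imwrite(f"pics/{n}0.png",d["img"][...,::-1])
    print(n,d["intrinsics"].tolist(),d["rvec"],d["tvec"])
E
```

```text
pics
{'time_s': 0.0, 'q': [-86.362, 21.842, 74.387, 0.001, 83.86, -12.339], 'qvel': [0.04, 0.011, -0.026, 0.035, -0.041, 0.058], 'joint_efforts': [-0.001, -44.847, -23.128, -0.0, 0.005, -0.0], 'position': [0.151, -0.528, 0.194], 'tool_rot': [[0.961, 0.275, -0.0], [0.275, -0.961, 0.002], [0.0, -0.002, -1.0]], 'ft_force': [-0.469, 0.019, 0.909], 'wrist_torque': [-0.007, -0.001, -0.04], 'gripper_force': 0.0, 'grip_width': 0.085}
top [[442.0222906528417, 0.0, 317.9887517579234], [0.0, 442.0222906528417, 201.9017034643527], [0.0, 0.0, 1.0]] [ 2.15155638 -2.13376415  0.1881515 ] [-0.00608528  0.52110172  1.06616814]
scene [[402.2746397227648, 0.0, 322.3091081182137], [0.0, 402.2746397227648, 199.3796877010913], [0.0, 0.0, 1.0]] [ 1.86638211 -0.90712623  0.59302374] [-0.30863818  0.23291897  0.97543006]
```

View pics/top0.png

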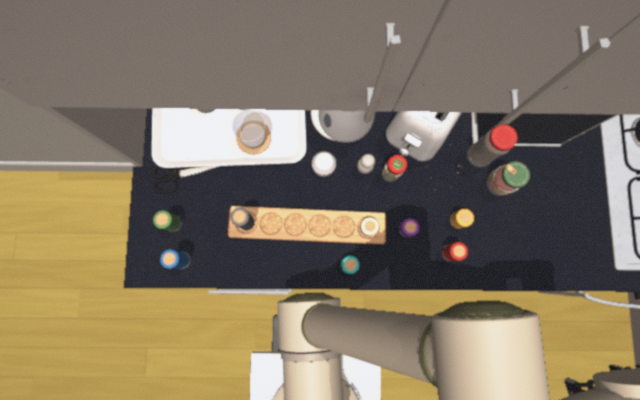

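View pics/scene0.png

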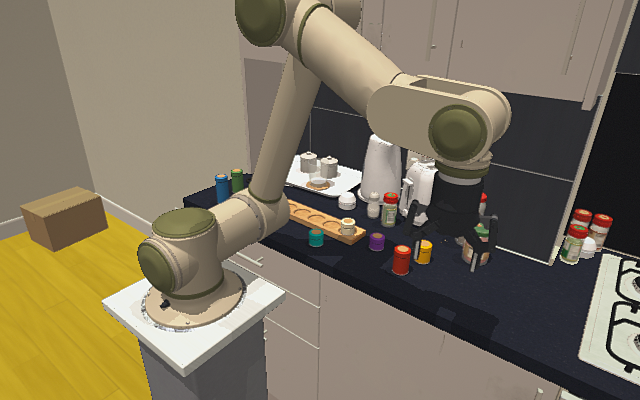

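Top view: grey tin (242,216) and cream tin (369,227) stand in the rack's end holes. Loose tins are green (163,220), blue (170,259), yellow (462,217) and red (458,251). The look-alikes are purple (409,227) and turquoise (350,265). The jars at (500,140) and (510,178) are condiments. I'll measure these and confirm in a crop.

```bash
cat > h.py <<'E'
import numpy as np,cv2
def load(f): return dict(np.load(f))
def cast(d,uv,z):
    R,_=cv2.Rodrigues(d["rvec"]);t=d["tvec"]; c=-R.T@t
    r=np.c_[(np.atleast_2d(uv)-d["intrinsics"][:2,2])/[d["intrinsics"][0,0],d["intrinsics"][1,1]],np.ones(len(np.atleast_2d(uv)))]@R
    return c+r*((np.asarray(z)-c[2])/r[:,2])[:,None]
def cloud(d):
    R,_=cv2.Rodrigues(d["rvec"]);K=d["intrinsics"];z=d["z_map"]
    v,u=np.mgrid[:z.shape[0],:z.shape[1]]
    P=np.stack([(u-K[0,2])/K[0,0]*z,(v-K[1,2])/K[1,1]*z,z],-1)
    return (P-d["tvec"])@R
E
cat > m.py <<'E'
from h import *
d=load("pics/top0.npz");P=cloud(d);z=P[...,2]
T=dict(green=(163,220,.087),blue=(170,259,.102),yellow=(462,217,.057),red=(458,251,.072),grey=(242,216,.130),cream=(369,227,.055),purple=(409,227,.042),turq=(350,265,.042),timer=(323,163,.052),shaker=(366,163,.09),jar=(396,165,.106))
for n,(u,v,h) in T.items():
    m=np.zeros(z.shape,bool);m[v-18:v+18,u-18:u+18]=True
    m&=(abs(z-h)<.007)
    vv,uu=np.nonzero(m)
    if len(uu)<4: print(n,"few",np.nanmax(z[v-6:v+6,u-6:u+6]));continue
    (cx,cy),r=cv2.minEnclosingCircle(np.c_[uu,vv].astype(np.float32))
    Z=np.median(z[m]);a=cast(d,(cx,cy),Z)[0];b=cast(d,(uu.mean(),vv.mean()),Z)[0]
    print(n,len(uu),"z",Z.round(4),"circ",a[:2].round(4),"mean",b[:2].round(4),"diam mm",(2*r*1.0/442*d["z_map"][m].mean()*1000).round(0))
# rack top
m=(abs(z-.021)<.004);m[:195]=0;m[255:]=0;m[:,:215]=0;m[:,395:]=0
hs=cv2.cvtColor(d["img"],cv2.COLOR_RGB2HSV);m&=(hs[...,1]>70)&(hs[...,2]>90)
vv,uu=np.nonzero(m);W=cast(d,np.c_[uu,vv],.021)[:,:2].astype(np.float32)
print(cv2.minAreaRect(W),len(uu))
im=cv2.resize(d["img"][190:290,130:490],None,fx=2.2,fy=2.2,interpolation=cv2.INTER_CUBIC)
cv2.imwrite("pics/crop.png",im[...,::-1])
E
python3 m.py
```

```text
green 263 z 0.0851 circ [0.4698 0.3706] mean [0.47   0.3713] diam mm 45.0
blue 283 z 0.1001 circ [0.3763 0.3435] mean [0.3766 0.3433] diam mm 45.0
yellow 237 z 0.0552 circ [ 0.4847 -0.3629] mean [ 0.4847 -0.3632] diam mm 44.0
red 255 z 0.0701 circ [ 0.4006 -0.3391] mean [ 0.401  -0.3393] diam mm 44.0
grey 283 z 0.1281 circ [0.4716 0.1803] mean [0.4724 0.1807] diam mm 44.0
cream 238 z 0.0533 circ [ 0.4615 -0.1277] mean [ 0.4617 -0.1277] diam mm 43.0
purple 242 z 0.0403 circ [ 0.4612 -0.2306] mean [ 0.4613 -0.2305] diam mm 44.0
turq 246 z 0.0402 circ [ 0.3678 -0.0802] mean [ 0.3677 -0.0803] diam mm 44.0
timer 223 z 0.0491 circ [ 0.626  -0.0144] mean [ 0.626  -0.0141] diam mm 46.0
shaker 85 z 0.0864 circ [ 0.6197 -0.1222] mean [ 0.6207 -0.1218] diam mm 28.0
jar 255 z 0.105 circ [ 0.606  -0.1887] mean [ 0.6062 -0.1888] diam mm 43.0
((0.46729838848114014, 0.027280792593955994), (0.39617234468460083, 0.078216053545475), 87.97367095947266) 2226
```

View pics/crop.png

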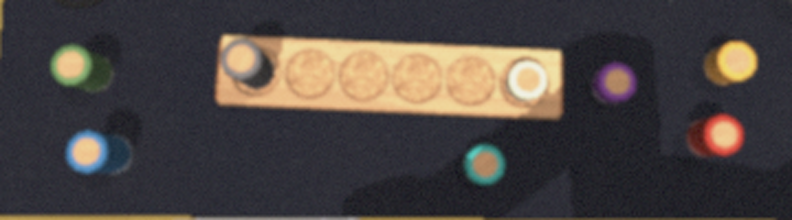

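Crop: the four tins, their coloured rims and the four empty holes are plain. They're distinct from the purple and turquoise look-alikes. I'll start with red, turning the jaws to close along world x.

Emit:
{"api": "step_arm", "payload": {
  "targets": [
    [[0.974,-0.38,0.0],[0,0,-1]],
    [[0.974,-0.38,0.0],[0,0,-1]],
    [[0.974,-0.38,0.0],[0,0,-1]],
    [[0.974,-0.38,0.0],[0,0,-1]],
    [[0.974,-0.38,0.0],[0,0,-1]],
    [[0.974,-0.38,0.0],[0,0,-1]],
    [[0.974,-0.38,0.0],[0,0,-1]],
    [[0.974,-0.38,0.0],[0,0,-1]],
    [[0.974,-0.38,0.0],[0,0,-1]]
  ],
  "jaw": 66
}}

```text
time_s: 0.85
position: [0.4036, -0.3357, 0.1946]
tool_rot: [[0.481, 0.877, 0.0], [0.877, -0.481, 0.001], [0.001, -0.0, -1.0]]
ft_force: [0.1, -0.1, -0.3]
grip_width: 0.066
gripper_force: 0.0
```

```bash
python3 - <<'E'
from h import *
d=load("pics/top0.npz")
p=[(270.9,223.2),(295,224.1),(319.1,225),(343.6,226.4)]
print(cast(d,p,.017).round(4))
E
```

```text
[[ 0.4693  0.1173  0.017 ]
 [ 0.4675  0.056   0.017 ]
 [ 0.4658 -0.0053  0.017 ]
 [ 0.4627 -0.0677  0.017 ]]
```

Emit:
{"api": "step_arm", "payload": {
  "targets": [
    [[-0.0145,-0.0035,0.3],[0,0,-0.639]],
    [[-0.0145,-0.0035,0.3],[0,0,-0.639]],
    [[-0.0145,-0.0035,0.3],[0,0,-0.639]],
    [[-0.0145,-0.0035,0.3],[0,0,-0.639]],
    [[-0.0145,-0.0035,0.3],[0,0,-0.639]],
    [[-0.0145,-0.0035,0.3],[0,0,-0.639]]
  ]
}}

```text
time_s: 1.35
position: [0.3976, -0.3424, 0.1048]
tool_rot: [[0.009, 1.0, -0.0], [1.0, -0.009, -0.0], [-0.0, -0.0, -1.0]]
ft_force: [0.9, 0.1, 0.9]
grip_width: 0.0658
gripper_force: 0.0
```

Emit:
{"api": "step_arm", "payload": {
  "targets": [
    [[0.0113,0.01,0.0],[0,0,0]],
    [[0.0113,0.01,0.1],[0,0,0]],
    [[0.0113,0.01,0.17],[0,0,0]],
    [[0.0113,0.01,0.209],[0,0,0]],
    [[0.0113,0.01,0.209],[0,0,0]]
  ]
}}

```text
time_s: 1.77
position: [0.4003, -0.3376, 0.0403]
tool_rot: [[0.007, 1.0, -0.002], [1.0, -0.007, 0.003], [0.003, -0.002, -1.0]]
ft_force: [-0.8, 0.3, 0.2]
grip_width: 0.0661
gripper_force: 0.0
```

Emit:
{"api": "step_arm", "payload": {
  "targets": [
    [[0,0,0],[0,0,0]],
    [[0,0,0],[0,0,0]],
    [[0,0,0],[0,0,0]],
    [[0,0,0],[0,0,0]],
    [[0,0,0],[0,0,0]],
    [[0,0,0],[0,0,0]]
  ],
  "jaw": 30,
  "grip_force": 40
}}

```text
time_s: 2.27
position: [0.401, -0.3388, 0.0425]
tool_rot: [[0.005, 1.0, 0.0], [1.0, -0.005, -0.001], [-0.001, 0.0, -1.0]]
ft_force: [0.2, 0.2, 0.4]
grip_width: 0.03
gripper_force: 0.0
```

The jaws closed to 30 mm without touching a tin, so I'm looking.

```bash
python3 - <<'E'
from rig import env,get_image
import cv2,numpy as np
a=[]
for n in("wrist","scene"):
    d=get_image(n);np.savez(f"pics/{n}1.npz",**d);a.append(d["img"][...,::-1])
cv2.imwrite("pics/w1.png",np.vstack([a[0][60:400,100:540],cv2.resize(a[1][200:300,370:500],(440,338))])[:, :][:600])
np.savez("x.npz")
E
```

```text
(no output)
```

View pics/w1.png

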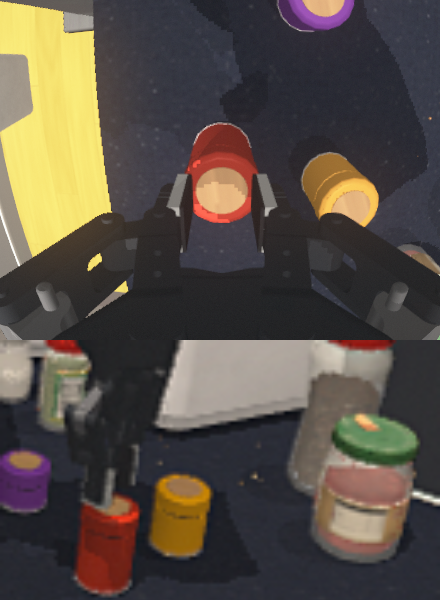

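```bash
python3 - <<'E'
from h import *
from rig import env
d=load("pics/scene1.npz");P=cloud(d);hs=cv2.cvtColor(d["img"],cv2.COLOR_RGB2HSV)
c=P[200:300,370:450];h=hs[200:300,370:450]
m=((h[...,0]<8)|(h[...,0]>172))&(h[...,1]>150)&(c[...,2]<.09)&(abs(c[...,0]-.4)<.05)
Q=c[m];print("red pts",len(Q),Q.min(0).round(3),Q.max(0).round(3),np.percentile(Q,[2,50,98],axis=0).round(3))
d=load("pics/wrist1.npz");R,_=cv2.Rodrigues(d["rvec"]);K=d["intrinsics"];print("wrist cam",(-R.T@d["tvec"]).round(3),R[2].round(3),K[0])
z=d["z_map"]
v,u=np.mgrid[:400,:640];x=(u-K[0,2]);y=(v-K[1,2]);r=np.hypot(x,y);th=r/K[0,0]
s=np.tan(th)/np.maximum(r,1e-6);X=(np.stack([x*s*z,y*s*z,z],-1)-d["tvec"])@R
for n,(a,b) in dict(lid=(320,250),tipL=(278,250),tipR=(366,250),tipR2=(362,238),tipL2=(283,238),rimbot=(320,278)).items(): print(n,X[b,a].round(3))
hs=cv2.cvtColor(d["img"],cv2.COLOR_RGB2HSV);m=((hs[...,0]<8)|(hs[...,0]>172))&(hs[...,1]>140)
m[:180]=0;m[300:]=0;m[:,:270]=0;m[:,370:]=0;Q=X[m];print(np.percentile(Q,[2,50,98],axis=0).round(3))
s=env.observe();print(s["position"],s["grip_width"],s["time_s"],s["gripper_force"])
E
```

```text
red pts 374 [ 0.377 -0.365  0.002] [ 0.421 -0.32   0.076] [[ 0.379 -0.364  0.009]
 [ 0.385 -0.351  0.045]
 [ 0.409 -0.326  0.074]]
wrist cam [ 0.401 -0.268  0.223] [-0.001 -0.277 -0.961] [309.70691629   0.         321.64632245]
lid [ 0.4   -0.342  0.073]
tipL [ 0.382 -0.327  0.103]
tipR [ 0.42  -0.328  0.102]
tipR2 [ 0.42  -0.327  0.091]
tipL2 [ 0.383 -0.327  0.09 ]
rimbot [ 0.4   -0.36   0.073]
[[ 0.384 -0.361  0.013]
 [ 0.401 -0.327  0.071]
 [ 0.417 -0.321  0.074]]
[ 0.40092933 -0.33871664  0.04232258] 0.030055789927387614 2.3667 0.0
```

```bash
python3 - <<'E'
from h import *
d=load("pics/scene1.npz");P=cloud(d);hs=cv2.cvtColor(d["img"],cv2.COLOR_RGB2HSV)
for v in range(222,256,3):
    print(v,[(u,P[v,u].round(3).tolist(),hs[v,u].tolist()) for u in (397,400,403)])
E
```

```text
222 [(397, [0.338, -0.348, 0.182], [105, 8, 68]), (400, [0.376, -0.339, 0.162], [120, 22, 35]), (403, [0.376, -0.346, 0.164], [120, 14, 36])]
225 [(397, [0.335, -0.35, 0.175], [120, 13, 39]), (400, [0.352, -0.35, 0.168], [120, 6, 41]), (403, [0.387, -0.342, 0.15], [113, 27, 38])]
228 [(397, [0.338, -0.35, 0.166], [105, 15, 34]), (400, [0.352, -0.351, 0.16], [110, 21, 36]), (403, [0.374, -0.349, 0.149], [105, 14, 36])]
231 [(397, [0.346, -0.347, 0.153], [130, 22, 35]), (400, [0.356, -0.35, 0.15], [120, 13, 38]), (403, [0.373, -0.35, 0.142], [110, 20, 38])]
234 [(397, [0.349, -0.347, 0.143], [120, 20, 39]), (400, [0.355, -0.351, 0.142], [90, 15, 35]), (403, [0.375, -0.351, 0.132], [100, 21, 37])]
237 [(397, [0.356, -0.344, 0.13], [120, 8, 34]), (400, [0.359, -0.351, 0.131], [98, 29, 35]), (403, [0.375, -0.352, 0.124], [113, 28, 36])]
240 [(397, [0.375, -0.336, 0.109], [105, 13, 39]), (400, [0.374, -0.345, 0.113], [120, 8, 34]), (403, [0.386, -0.348, 0.109], [21, 17, 104])]
243 [(397, [0.372, -0.339, 0.103], [150, 13, 38]), (400, [0.376, -0.345, 0.104], [30, 5, 47]), (403, [0.385, -0.349, 0.101], [10, 10, 78])]
246 [(397, [0.374, -0.339, 0.093], [110, 21, 36]), (400, [0.378, -0.345, 0.094], [45, 9, 55]), (403, [0.388, -0.349, 0.09], [10, 128, 100])]
249 [(397, [0.394, -0.331, 0.07], [4, 133, 117]), (400, [0.38, -0.345, 0.084], [25, 13, 116]), (403, [0.402, -0.344, 0.072], [15, 138, 166])]
252 [(397, [0.384, -0.336, 0.069], [4, 210, 120]), (400, [0.381, -0.346, 0.074], [3, 212, 125]), (403, [0.389, -0.351, 0.072], [4, 236, 234])]
255 [(397, [0.381, -0.339, 0.062], [4, 205, 102]), (400, [0.382, -0.346, 0.065], [4, 203, 108]), (403, [0.382, -0.354, 0.068], [3, 201, 109])]
```

```bash
python3 - <<'E'
from h import *
from rig import env
d=load("pics/scene0.npz");P=cloud(d)
m=(abs(P[...,0]-.151)<.07)&(abs(P[...,1]+.529)<.07)&(P[...,2]>.1)&(P[...,2]<.4)
Q=P[m];print(len(Q),np.sort(Q[:,2])[:12].round(3));o=np.argsort(Q[:,2])[:12];print(Q[o].round(3))
d=load("pics/wrist1.npz");R,_=cv2.Rodrigues(d["rvec"]);print((-R.T@d["tvec"]).round(4))
d=load("pics/scene1.npz");P=cloud(d)
m=(abs(P[...,0]-.401)<.05)&(abs(P[...,1]+.339)<.02)&(P[...,2]>.076)&(P[...,2]<.3)
Q=P[m];o=np.argsort(Q[:,2])[:12];print(Q[o].round(3))
E
```

```text
4014 [0.246 0.247 0.247 0.248 0.248 0.248 0.249 0.249 0.249 0.249 0.25  0.25 ]
[[ 0.155 -0.572  0.246]
 [ 0.155 -0.573  0.247]
 [ 0.131 -0.489  0.247]
 [ 0.129 -0.488  0.248]
 [ 0.129 -0.484  0.248]
 [ 0.154 -0.575  0.248]
 [ 0.146 -0.486  0.249]
 [ 0.136 -0.489  0.249]
 [ 0.129 -0.486  0.249]
 [ 0.153 -0.577  0.249]
 [ 0.13  -0.489  0.25 ]
 [ 0.154 -0.575  0.25 ]]
[ 0.4009 -0.2684  0.2225]
[[ 0.379 -0.34   0.082]
 [ 0.42  -0.345  0.082]
 [ 0.38  -0.334  0.082]
 [ 0.382 -0.33   0.083]
 [ 0.418 -0.337  0.083]
 [ 0.417 -0.343  0.083]
 [ 0.38  -0.343  0.083]
 [ 0.415 -0.341  0.083]
 [ 0.38  -0.337  0.083]
 [ 0.38  -0.345  0.084]
 [ 0.417 -0.341  0.085]
 [ 0.381 -0.327  0.085]]
```

The scene depth gives fingertips about 38 mm higher than the reported TCP z, both at the start (0.246 against 0.195+0.013) and now (0.081 against 0.042). From here I treat true z as reported z + 0.038.

Emit:
{"api": "step_arm", "payload": {
  "targets": [
    [[0,0,0],[0,0,0]],
    [[0,0,0],[0,0,0]],
    [[0,0,0],[0,0,0]],
    [[0,0,0],[0,0,0]],
    [[0,0,0.05],[0,0,0]],
    [[0,0,0.09],[0,0,0]],
    [[0,0,0.122],[0,0,0]],
    [[0,0,0.122],[0,0,0]]
  ],
  "jaw": 66
}}

```text
time_s: 3.03
position: [0.4002, -0.3379, 0.0039]
tool_rot: [[0.005, 1.0, -0.002], [1.0, -0.005, 0.003], [0.003, -0.002, -1.0]]
ft_force: [0.1, -0.1, 0.4]
grip_width: 0.0661
gripper_force: 0.0
```

Emit:
{"api": "step_arm", "payload": {
  "targets": [
    [[0,0,0],[0,0,0]],
    [[0,0,0],[0,0,0]],
    [[0,0,0],[0,0,0]],
    [[0,0,0],[0,0,0]],
    [[0,0,0],[0,0,0]],
    [[0,0,0],[0,0,0]]
  ],
  "jaw": 30,
  "grip_force": 40
}}

```text
time_s: 3.53
position: [0.4011, -0.3391, 0.0062]
tool_rot: [[0.005, 1.0, 0.001], [1.0, -0.005, -0.001], [-0.001, 0.001, -1.0]]
ft_force: [-1.0, -0.7, 6.1]
grip_width: 0.0425
gripper_force: 41.2
```

Emit:
{"api": "step_arm", "payload": {
  "targets": [
    [[0,0,-0.05],[0,0,0]],
    [[0,0,-0.15],[0,0,0]],
    [[0,0,-0.25],[0,0,0]],
    [[0,0,-0.3],[0,0,0]],
    [[0,0,-0.3],[0,0,0]],
    [[0,0,-0.3],[0,0,0]]
  ]
}}

```text
time_s: 4.03
position: [0.4009, -0.3385, 0.0954]
tool_rot: [[0.005, 1.0, 0.0], [1.0, -0.005, -0.0], [-0.0, 0.0, -1.0]]
ft_force: [0.3, -0.2, -1.2]
grip_width: 0.0426
gripper_force: 41.2
```

```bash
cat > chk.py <<'E'
import sys
from h import *
from rig import env,get_image
# where is the held tin: colour points near the tcp, seen by scene & top
n=sys.argv[1];rng={"red":(172,8),"yellow":(18,32),"green":(35,85),"blue":(98,115)}[n]
s=env.observe();p=s["position"];print(np.round(p,4),s["grip_width"],s["time_s"])
for c in("scene","top"):
    d=get_image(c);np.savez(f"pics/{c}_{n}.npz",**d);P=cloud(d);h=cv2.cvtColor(d["img"],cv2.COLOR_RGB2HSV)
    H=h[...,0];m=((H>rng[0])|(H<rng[1])) if rng[0]>rng[1] else (H>rng[0])&(H<rng[1])
    m&=(h[...,1]>(60 if n=="green" else 120))&(np.hypot(P[...,0]-p[0],P[...,1]-p[1])<.04)&(P[...,2]<p[2]+.15)
    Q=P[m];print(c,len(Q))
    if len(Q)>5:print(np.percentile(Q,[1,50,99],axis=0).round(3).tolist())
E
python3 chk.py red
```

```text
[ 0.4009 -0.3385  0.0954] 0.042598956677726514 4.0333
scene 328
[[0.378, -0.364, 0.096], [0.386, -0.354, 0.125], [0.418, -0.326, 0.163]]
top 0
```

Emit:
{"api": "step_arm", "payload": {
  "targets": [
    [[0.1,0.02,0],[0,0,0]],
    [[0.23,0.05,0],[0,0,0]],
    [[0.36,0.08,0],[0,0,0]],
    [[0.49,0.11,0],[0,0,0]],
    [[0.62,0.14,0],[0,0,0]],
    [[0.75,0.17,0],[0,0,0]],
    [[0.88,0.2,0],[0,0,0]],
    [[1.0,0.217,0],[0,0,0]],
    [[1.0,0.217,0],[0,0,0]]
  ]
}}

```text
time_s: 4.88
position: [0.4665, -0.0333, 0.0941]
tool_rot: [[-0.001, 1.0, -0.003], [1.0, 0.001, 0.003], [0.003, -0.003, -1.0]]
ft_force: [-1.1, -1.3, -1.7]
grip_width: 0.0426
gripper_force: 41.2
```

Emit:
{"api": "step_arm", "payload": {
  "targets": [
    [[0.06,0.0,0.0],[0,0,0]],
    [[0.113,0.0,0.03],[0,0,0]],
    [[0.113,0.0,0.09],[0,0,0]],
    [[0.113,0.0,0.15],[0,0,0]],
    [[0.113,0.0,0.18],[0,0,0]],
    [[0.113,0.0,0.18],[0,0,0]],
    [[0.113,0.0,0.18],[0,0,0]]
  ]
}}

```text
time_s: 5.47
position: [0.467, -0.0051, 0.0406]
tool_rot: [[0.005, 1.0, -0.003], [1.0, -0.005, 0.001], [0.001, -0.003, -1.0]]
ft_force: [0.1, -0.5, -1.0]
grip_width: 0.0425
gripper_force: 41.1
```

```bash
python3 chk.py red; python3 - <<'E'
import numpy as np,cv2
d=np.load("pics/scene_red.npz");im=d["img"][150:290,240:440]
cv2.imwrite("pics/c2.png",cv2.resize(im,None,fx=3.5,fy=3.5)[...,::-1])
E
```

```text
[ 0.467  -0.0051  0.0406] 0.042538559003519036 5.4667
scene 228
[[0.444, -0.033, 0.042], [0.454, -0.023, 0.073], [0.484, 0.003, 0.108]]
top 0
```

View pics/c2.png

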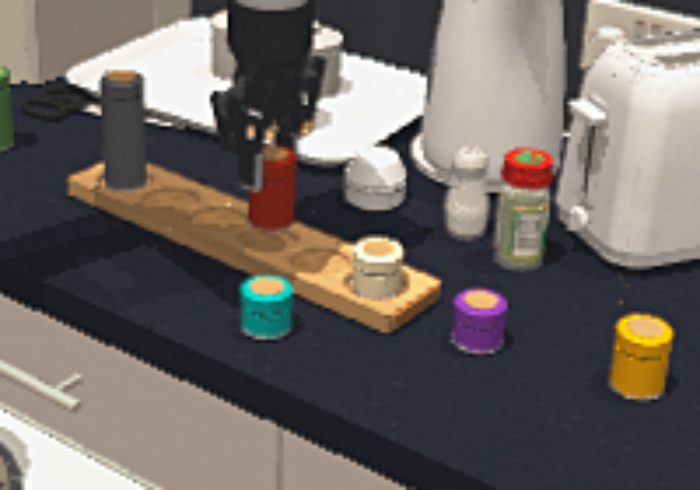

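Emit:
{"api": "step_arm", "payload": {
  "targets": [
    [[0.003,0,0.015],[0,0,0]],
    [[0.003,0,0.03],[0,0,0]],
    [[0.003,0,0.045],[0,0,0]],
    [[0.003,0,0.058],[0,0,0]],
    [[0.003,0,0.066],[0,0,0]],
    [[0.003,0,0.07],[0,0,0]],
    [[0.003,0,0.07],[0,0,0]],
    [[0.003,0,0.07],[0,0,0]]
  ]
}}

```text
time_s: 6.23
position: [0.4676, -0.0042, 0.0205]
tool_rot: [[0.005, 1.0, 0.0], [1.0, -0.005, -0.0], [-0.0, 0.0, -1.0]]
ft_force: [-0.8, -0.3, -0.6]
grip_width: 0.0428
gripper_force: 41.2
```

Emit:
{"api": "step_arm", "payload": {
  "targets": [
    [[0,0,0.003],[0,0,0]],
    [[0,0,0.005],[0,0,0]],
    [[0,0,0.006],[0,0,0]],
    [[0,0,0.006],[0,0,0]]
  ]
}}

```text
time_s: 6.57
position: [0.4677, -0.0042, 0.0192]
tool_rot: [[0.005, 1.0, 0.001], [1.0, -0.005, -0.0], [-0.0, 0.001, -1.0]]
ft_force: [-1.9, 0.2, 5.0]
grip_width: 0.0422
gripper_force: 41.6
```

Emit:
{"api": "step_arm", "payload": {
  "targets": [
    [[0,0,0],[0,0,0]],
    [[0,0,0],[0,0,0]],
    [[0,0,0],[0,0,0]],
    [[0,0,-0.04],[0,0,0]],
    [[0,0,-0.12],[0,0,0]],
    [[0,0,-0.23],[0,0,0]],
    [[0,0,-0.28],[0,0,0]],
    [[0,0,-0.28],[0,0,0]]
  ],
  "jaw": 66
}}

```text
time_s: 7.23
position: [0.4693, -0.0046, 0.1058]
tool_rot: [[0.005, 1.0, 0.006], [1.0, -0.005, -0.002], [-0.002, 0.006, -1.0]]
ft_force: [0.3, 0.5, 0.2]
grip_width: 0.066
gripper_force: 0.0
```

Emit:
{"api": "step_arm", "payload": {
  "targets": [
    [[-0.1,0.01,0],[0,0,0]],
    [[-0.23,0.02,0],[0,0,0]],
    [[-0.36,0.03,0],[0,0,0]],
    [[-0.49,0.04,0],[0,0,0]],
    [[-0.62,0.05,0],[0,0,0]],
    [[-0.75,0.056,0],[0,0,0]],
    [[-0.88,0.056,0],[0,0,0]],
    [[-1.0,0.056,0],[0,0,0]],
    [[-1.0,0.056,0],[0,0,0]]
  ]
}}

```text
time_s: 7.98
position: [0.4823, -0.3102, 0.1012]
tool_rot: [[0.01, 1.0, -0.0], [1.0, -0.01, -0.001], [-0.001, -0.0, -1.0]]
ft_force: [0.2, 0.2, -0.0]
grip_width: 0.066
gripper_force: 0.0
```

Emit:
{"api": "step_arm", "payload": {
  "targets": [
    [[-0.1,0.0,0],[0,0,0]],
    [[-0.196,0.0,0],[0,0,0]],
    [[-0.196,0.0,0.03],[0,0,0]],
    [[-0.196,0,0.06],[0,0,0]],
    [[-0.196,0,0.06],[0,0,0]]
  ]
}}

```text
time_s: 8.4
position: [0.4816, -0.3612, 0.0817]
tool_rot: [[0.005, 1.0, -0.004], [1.0, -0.005, 0.004], [0.004, -0.004, -1.0]]
ft_force: [-0.7, 1.1, -0.6]
grip_width: 0.0659
gripper_force: 0.0
```

```bash
python3 - <<'E'
from h import *
from rig import env,get_image
d=get_image("scene");np.savez("pics/s3.npz",**d);P=cloud(d);h=cv2.cvtColor(d["img"],cv2.COLOR_RGB2HSV)
z=P[...,2];p=env.observe()["position"];print(p.round(4))
m=((h[...,0]<8)|(h[...,0]>172))&(h[...,1]>120)&(abs(P[...,0]-.467)<.05)&(abs(P[...,1])<.06)
Q=P[m];print("red",len(Q),np.percentile(Q,[1,50,99],axis=0).round(3).tolist())
m=(h[...,0]>15)&(h[...,0]<32)&(h[...,1]>120)&(abs(P[...,0]-.485)<.05)&(abs(P[...,1]+.36)<.06)
Q=P[m];print("yel",len(Q),np.percentile(Q,[1,50,99],axis=0).round(3).tolist())
m=(abs(P[...,0]-p[0])<.06)&(abs(P[...,1]-p[1])<.02)&(z>.065)&(z<.3)
Q=P[m];o=np.argsort(Q[:,2])[:6];print(Q[o].round(3).tolist())
cv2.imwrite("pics/c3.png",cv2.resize(d["img"][150:290,240:470],None,fx=3.4,fy=3.4)[...,::-1])
E
```

```text
[ 0.4821 -0.3613  0.0829]
red 262 [[0.444, -0.031, 0.021], [0.453, -0.02, 0.058], [0.483, 0.007, 0.087]]
yel 315 [[0.462, -0.388, 0.002], [0.469, -0.372, 0.038], [0.516, -0.33, 0.06]]
[[0.447, -0.355, 0.125], [0.518, -0.365, 0.125], [0.516, -0.357, 0.127], [0.443, -0.365, 0.127], [0.446, -0.361, 0.127], [0.444, -0.359, 0.127]]
```

View pics/c3.png

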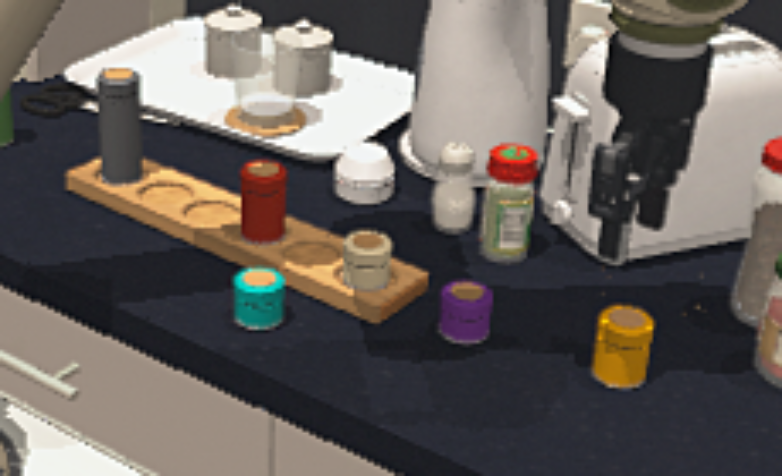

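Red stands upright in the third hole at (263,205 in the crop), top at 0.087. The gripper is above yellow at (623,345).

Emit:
{"api": "step_arm", "payload": {
  "targets": [
    [[-0.006,0.009,0.08],[0,0,0]],
    [[-0.006,0.009,0.16],[0,0,0]],
    [[-0.006,0.009,0.24],[0,0,0]],
    [[-0.006,0.009,0.29],[0,0,0]],
    [[-0.006,0.009,0.306],[0,0,0]],
    [[-0.006,0.009,0.306],[0,0,0]]
  ]
}}

```text
time_s: 8.95
position: [0.4852, -0.3636, -0.0078]
tool_rot: [[0.004, 1.0, -0.001], [1.0, -0.004, 0.002], [0.002, -0.001, -1.0]]
ft_force: [-0.0, 0.1, 1.0]
grip_width: 0.066
gripper_force: 0.0
```

Emit:
{"api": "step_arm", "payload": {
  "targets": [
    [[0,0,0],[0,0,0]],
    [[0,0,0],[0,0,0]],
    [[0,0,0],[0,0,0]],
    [[0,0,0],[0,0,0]],
    [[0,0,0],[0,0,0]]
  ],
  "jaw": 30
}}

```text
time_s: 9.37
position: [0.486, -0.3654, -0.0054]
tool_rot: [[0.005, 1.0, 0.002], [1.0, -0.005, -0.002], [-0.002, 0.002, -1.0]]
ft_force: [-1.1, 1.6, 6.5]
grip_width: 0.0424
gripper_force: 40.4
```

Emit:
{"api": "step_arm", "payload": {
  "targets": [
    [[0,0,-0.05],[0,0,0]],
    [[0,0,-0.15],[0,0,0]],
    [[0,0,-0.24],[0,0,0]],
    [[0,0,-0.283],[0,0,0]],
    [[0,0,-0.283],[0,0,0]]
  ]
}}

```text
time_s: 9.78
position: [0.4865, -0.366, 0.0815]
tool_rot: [[0.005, 1.0, 0.005], [1.0, -0.005, -0.005], [-0.005, 0.005, -1.0]]
ft_force: [0.0, -0.6, -2.2]
grip_width: 0.0422
gripper_force: 41.2
```

Emit:
{"api": "step_arm", "payload": {
  "targets": [
    [[0.1,-0.02,0],[0,0,0]],
    [[0.23,-0.04,0],[0,0,0]],
    [[0.36,-0.06,0],[0,0,0]],
    [[0.49,-0.076,0],[0,0,0]],
    [[0.62,-0.076,0],[0,0,0]],
    [[0.75,-0.076,0],[0,0,0]],
    [[0.88,-0.076,0],[0,0,0]],
    [[0.97,-0.076,0],[0,0,0]],
    [[0.996,-0.076,0],[0,0,0]],
    [[0.996,-0.076,0],[0,0,0]]
  ]
}}

```text
time_s: 10.62
position: [0.4633, -0.0641, 0.0772]
tool_rot: [[0.002, 1.0, -0.001], [1.0, -0.002, 0.001], [0.001, -0.001, -1.0]]
ft_force: [-0.4, -0.3, -1.5]
grip_width: 0.0425
gripper_force: 41.2
```

Emit:
{"api": "step_arm", "payload": {
  "targets": [
    [[0,0,0.06],[0,0,0]],
    [[0,0,0.12],[0,0,0]],
    [[0,0,0.16],[0,0,0]],
    [[0,0,0.17],[0,0,0]],
    [[0,0,0.17],[0,0,0]],
    [[0,0,0.17],[0,0,0]]
  ]
}}

```text
time_s: 11.12
position: [0.4643, -0.0668, 0.0271]
tool_rot: [[0.006, 1.0, 0.0], [1.0, -0.006, -0.0], [-0.0, 0.0, -1.0]]
ft_force: [-0.5, 0.1, -1.5]
grip_width: 0.0426
gripper_force: 41.2
```

```bash
python3 chk.py yellow
```

```text
[ 0.4643 -0.0668  0.0271] 0.042550377982359146 11.1167
scene 147
[[0.441, -0.091, 0.042], [0.45, -0.083, 0.064], [0.479, -0.058, 0.092]]
top 0
```

Emit:
{"api": "step_arm", "payload": {
  "targets": [
    [[0,0,0.015],[0,0,0]],
    [[0,0,0.03],[0,0,0]],
    [[0,0,0.045],[0,0,0]],
    [[0,0,0.055],[0,0,0]],
    [[0,0,0.061],[0,0,0]],
    [[0,0,0.065],[0,0,0]],
    [[0,0,0.067],[0,0,0]],
    [[0,0,0.067],[0,0,0]]
  ]
}}

```text
time_s: 11.88
position: [0.4638, -0.0659, 0.0075]
tool_rot: [[0.004, 1.0, 0.0], [1.0, -0.004, -0.0], [-0.0, 0.0, -1.0]]
ft_force: [-3.7, 1.2, 11.5]
grip_width: 0.0426
gripper_force: 42.2
```

Emit:
{"api": "step_arm", "payload": {
  "targets": [
    [[0,0,0],[0,0,0]],
    [[0,0,0],[0,0,0]],
    [[0,0,0],[0,0,0]],
    [[0,0,-0.04],[0,0,0]],
    [[0,0,-0.12],[0,0,0]],
    [[0,0,-0.24],[0,0,0]],
    [[0,0,-0.36],[0,0,0]],
    [[0,0,-0.41],[0,0,0]],
    [[0,0,-0.41],[0,0,0]]
  ],
  "jaw": 66
}}

```text
time_s: 12.63
position: [0.4657, -0.0666, 0.1331]
tool_rot: [[0.005, 1.0, 0.007], [1.0, -0.005, -0.003], [-0.003, 0.007, -1.0]]
ft_force: [0.3, -0.2, 0.1]
grip_width: 0.0661
gripper_force: 0.0
```

Emit:
{"api": "step_arm", "payload": {
  "targets": [
    [[0.1,-0.03,0],[0,0,0]],
    [[0.23,-0.07,0],[0,0,0]],
    [[0.36,-0.11,0],[0,0,0]],
    [[0.49,-0.15,0],[0,0,0]],
    [[0.61,-0.19,0],[0,0,0]],
    [[0.74,-0.23,0],[0,0,0]],
    [[0.87,-0.27,0],[0,0,0]],
    [[1.0,-0.292,0],[0,0,0]],
    [[1.0,-0.292,0],[0,0,0]]
  ]
}}

```text
time_s: 13.38
position: [0.3754, 0.2395, 0.1288]
tool_rot: [[-0.002, 1.0, -0.002], [1.0, 0.002, 0.001], [0.001, -0.002, -1.0]]
ft_force: [-0.6, -0.4, -0.6]
grip_width: 0.066
gripper_force: 0.0
```

Emit:
{"api": "step_arm", "payload": {
  "targets": [
    [[0.1,0.0,0],[0,0,0]],
    [[0.23,0,0],[0,0,0]],
    [[0.33,0,0],[0,0,0]],
    [[0.364,0,0],[0,0,0]],
    [[0.364,0,0],[0,0,0]],
    [[0.364,0,0],[0,0,0]]
  ]
}}

```text
time_s: 13.88
position: [0.378, 0.3431, 0.1287]
tool_rot: [[0.004, 1.0, -0.002], [1.0, -0.004, -0.001], [-0.001, -0.002, -1.0]]
ft_force: [-0.0, -0.1, 0.2]
grip_width: 0.0658
gripper_force: 0.0
```

```bash
python3 - <<'E'
from h import *
from rig import env,get_image
d=get_image("scene");np.savez("pics/s4.npz",**d);P=cloud(d);h=cv2.cvtColor(d["img"],cv2.COLOR_RGB2HSV)
p=env.observe()["position"];print(p.round(4))
m=(h[...,0]>15)&(h[...,0]<32)&(h[...,1]>150)&(abs(P[...,0]-.463)<.05)&(abs(P[...,1]+.066)<.03)&(P[...,2]>.024)
Q=P[m];print("yel",len(Q),np.percentile(Q,[1,50,99],axis=0).round(3).tolist())
m=(abs(P[...,0]-p[0])<.06)&(abs(P[...,1]-p[1])<.02)&(P[...,2]>.11)&(P[...,2]<.3)
Q=P[m];o=np.argsort(Q[:,2])[:6];print(Q[o].round(3).tolist())
cv2.imwrite("pics/c4.png",cv2.resize(d["img"][140:290,190:440],None,fx=3.2,fy=3.2)[...,::-1])
E
```

```text
[0.3781 0.3426 0.129 ]
yel 211 [[0.439, -0.09, 0.026], [0.448, -0.078, 0.053], [0.478, -0.052, 0.073]]
[[0.414, 0.351, 0.173], [0.339, 0.342, 0.174], [0.34, 0.353, 0.175], [0.339, 0.337, 0.175], [0.413, 0.354, 0.176], [0.417, 0.333, 0.176]]
```

View pics/c4.png

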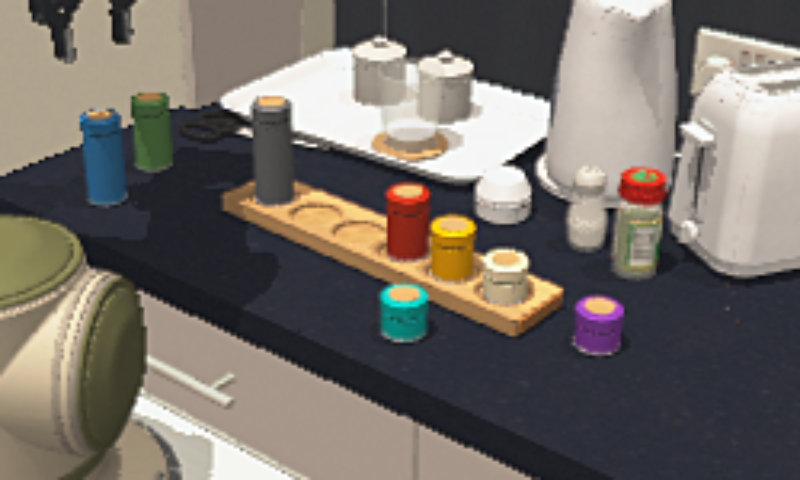

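Yellow is seated at (453,250 in the crop). The gripper is above blue at (103,155).

Emit:
{"api": "step_arm", "payload": {
  "targets": [
    [[0.003,-0.005,0.08],[0,0,0]],
    [[0.003,-0.005,0.16],[0,0,0]],
    [[0.003,-0.005,0.24],[0,0,0]],
    [[0.003,-0.005,0.3],[0,0,0]],
    [[0.003,-0.005,0.313],[0,0,0]],
    [[0.003,-0.005,0.313],[0,0,0]]
  ]
}}

```text
time_s: 14.43
position: [0.3766, 0.3432, 0.0352]
tool_rot: [[0.006, 1.0, -0.002], [1.0, -0.006, -0.001], [-0.001, -0.002, -1.0]]
ft_force: [0.0, -0.0, 0.9]
grip_width: 0.0659
gripper_force: 0.0
```

Emit:
{"api": "step_arm", "payload": {
  "targets": [
    [[0,0,0],[0,0,0]],
    [[0,0,0],[0,0,0]],
    [[0,0,0],[0,0,0]],
    [[0,0,0],[0,0,0]],
    [[0,0,0],[0,0,0]]
  ],
  "jaw": 30
}}

```text
time_s: 14.85
position: [0.3775, 0.3449, 0.0373]
tool_rot: [[0.005, 1.0, 0.003], [1.0, -0.005, 0.001], [0.001, 0.002, -1.0]]
ft_force: [-0.6, -0.1, 7.4]
grip_width: 0.0424
gripper_force: 40.3
```

Emit:
{"api": "step_arm", "payload": {
  "targets": [
    [[0,0,-0.05],[0,0,0]],
    [[0,0,-0.14],[0,0,0]],
    [[0,0,-0.2],[0,0,0]],
    [[0,0,-0.2],[0,0,0]],
    [[0,0,-0.2],[0,0,0]]
  ]
}}

```text
time_s: 15.27
position: [0.3771, 0.3447, 0.0965]
tool_rot: [[0.005, 1.0, 0.002], [1.0, -0.005, 0.001], [0.001, 0.002, -1.0]]
ft_force: [-0.3, 0.5, -1.5]
grip_width: 0.0425
gripper_force: 41.1
```

Emit:
{"api": "step_arm", "payload": {
  "targets": [
    [[-0.1,0,0],[0,0,0]],
    [[-0.23,0,0],[0,0,0]],
    [[-0.36,0,0],[0,0,0]],
    [[-0.49,0,0],[0,0,0]],
    [[-0.62,0,0],[0,0,0]],
    [[-0.72,0,0],[0,0,0]],
    [[-0.754,0,0],[0,0,0]],
    [[-0.754,0,0],[0,0,0]],
    [[-0.754,0,0],[0,0,0]]
  ]
}}

```text
time_s: 16.02
position: [0.3753, 0.1182, 0.0952]
tool_rot: [[0.006, 1.0, -0.001], [1.0, -0.006, 0.0], [0.0, -0.001, -1.0]]
ft_force: [0.8, -0.2, -1.3]
grip_width: 0.0424
gripper_force: 41.1
```

Emit:
{"api": "step_arm", "payload": {
  "targets": [
    [[0,0.08,0],[0,0,0]],
    [[0,0.18,0],[0,0,0]],
    [[0,0.27,0],[0,0,0]],
    [[0,0.308,0],[0,0,0]],
    [[0,0.308,0.05],[0,0,0]],
    [[0,0.308,0.09],[0,0,0]],
    [[0,0.308,0.09],[0,0,0]],
    [[0,0.308,0.09],[0,0,0]]
  ]
}}

```text
time_s: 16.68
position: [0.4675, 0.119, 0.0682]
tool_rot: [[0.003, 1.0, -0.002], [1.0, -0.003, 0.0], [0.0, -0.002, -1.0]]
ft_force: [0.3, -0.5, -1.4]
grip_width: 0.0425
gripper_force: 41.3
```

```bash
python3 chk.py blue; python3 - <<'E'
import numpy as np,cv2
d=np.load("pics/scene_blue.npz");im=d["img"][120:290,190:440]
cv2.imwrite("pics/c5.png",cv2.resize(im,None,fx=3.2,fy=3.2)[...,::-1])
E
```

```text
[0.4675 0.119  0.0682] 0.04253660863970951 16.6833
scene 293
[[0.443, 0.094, 0.039], [0.453, 0.102, 0.084], [0.476, 0.125, 0.134]]
top 0
```

View pics/c5.png

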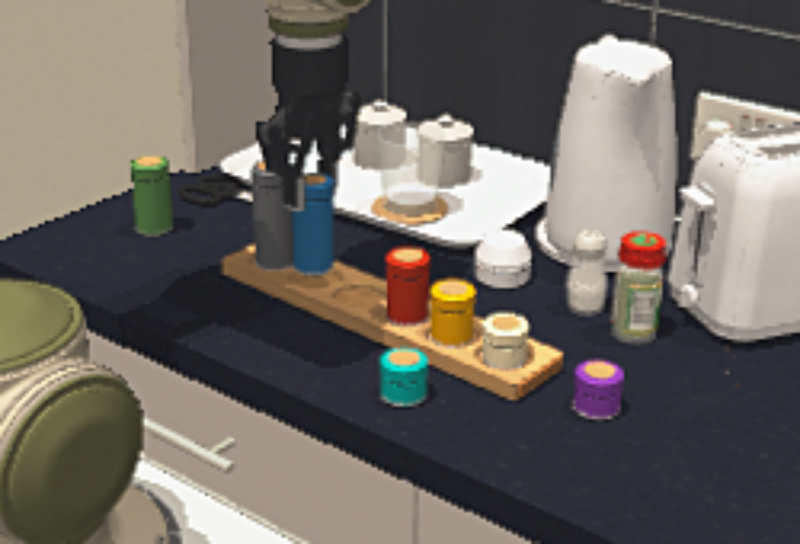

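Blue is above the hole beside grey at (313,225 in the crop). I'm nudging +2 mm in x and lowering.

Emit:
{"api": "step_arm", "payload": {
  "targets": [
    [[0,0.007,0.01],[0,0,0]],
    [[0,0.007,0.025],[0,0,0]],
    [[0,0.007,0.038],[0,0,0]],
    [[0,0.007,0.048],[0,0,0]],
    [[0,0.007,0.055],[0,0,0]],
    [[0,0.007,0.059],[0,0,0]],
    [[0,0.007,0.062],[0,0,0]],
    [[0,0.007,0.062],[0,0,0]]
  ]
}}

```text
time_s: 17.45
position: [0.4702, 0.1179, 0.0505]
tool_rot: [[0.005, 1.0, 0.0], [1.0, -0.005, -0.0], [-0.0, 0.0, -1.0]]
ft_force: [-1.2, -0.2, 1.3]
grip_width: 0.0424
gripper_force: 41.6
```

Just touching (bottom about 13 mm). One more millimetre, then release.

Emit:
{"api": "step_arm", "payload": {
  "targets": [
    [[0,0,0.002],[0,0,0]],
    [[0,0,0.003],[0,0,0]],
    [[0,0,0.003],[0,0,0]]
  ]
}}

```text
time_s: 17.7
position: [0.4703, 0.1179, 0.0503]
tool_rot: [[0.005, 1.0, 0.001], [1.0, -0.005, -0.0], [-0.0, 0.001, -1.0]]
ft_force: [-3.7, 0.0, 11.5]
grip_width: 0.0424
gripper_force: 42.5
```

Emit:
{"api": "step_arm", "payload": {
  "targets": [
    [[0,0,0],[0,0,0]],
    [[0,0,0],[0,0,0]],
    [[0,0,0],[0,0,0]],
    [[0,0,-0.04],[0,0,0]],
    [[0,0,-0.12],[0,0,0]],
    [[0,0,-0.24],[0,0,0]],
    [[0,0,-0.27],[0,0,0]],
    [[0,0,-0.27],[0,0,0]]
  ],
  "jaw": 66
}}

```text
time_s: 18.37
position: [0.4717, 0.118, 0.1326]
tool_rot: [[0.005, 1.0, 0.006], [1.0, -0.005, 0.0], [0.0, 0.006, -1.0]]
ft_force: [0.1, -1.1, -0.5]
grip_width: 0.066
gripper_force: 0.0
```

Emit:
{"api": "step_arm", "payload": {
  "targets": [
    [[0.1,0,0],[0,0,0]],
    [[0.23,0,0],[0,0,0]],
    [[0.36,0,0],[0,0,0]],
    [[0.49,0,0],[0,0,0]],
    [[0.62,0,0],[0,0,0]],
    [[0.74,0,0],[0,0,0]],
    [[0.82,0,0],[0,0,0]],
    [[0.843,0,0],[0,0,0]],
    [[0.843,0,0],[0,0,0]],
    [[0.843,0,0],[0,0,0]]
  ]
}}

```text
time_s: 19.2
position: [0.4711, 0.37, 0.1291]
tool_rot: [[0.005, 1.0, -0.002], [1.0, -0.005, -0.001], [-0.001, -0.002, -1.0]]
ft_force: [0.3, 0.3, 0.2]
grip_width: 0.0659
gripper_force: 0.0
```

Emit:
{"api": "step_arm", "payload": {
  "targets": [
    [[0.003,-0.003,0.08],[0,0,0]],
    [[0.003,-0.003,0.16],[0,0,0]],
    [[0.003,-0.003,0.24],[0,0,0]],
    [[0.003,-0.003,0.32],[0,0,0]],
    [[0.003,-0.003,0.362],[0,0,0]],
    [[0.003,-0.003,0.362],[0,0,0]],
    [[0.003,-0.003,0.362],[0,0,0]]
  ]
}}

```text
time_s: 19.78
position: [0.4708, 0.3704, 0.0216]
tool_rot: [[0.006, 1.0, -0.001], [1.0, -0.006, -0.001], [-0.001, -0.001, -1.0]]
ft_force: [-0.6, -0.2, 0.1]
grip_width: 0.0659
gripper_force: 0.0
```

Emit:
{"api": "step_arm", "payload": {
  "targets": [
    [[0,0,0],[0,0,0]],
    [[0,0,0],[0,0,0]],
    [[0,0,0],[0,0,0]],
    [[0,0,0],[0,0,0]],
    [[0,0,0],[0,0,0]]
  ],
  "jaw": 30
}}

```text
time_s: 20.2
position: [0.4712, 0.372, 0.0233]
tool_rot: [[0.005, 1.0, 0.002], [1.0, -0.005, 0.001], [0.001, 0.002, -1.0]]
ft_force: [-0.7, -1.2, 7.1]
grip_width: 0.0423
gripper_force: 40.4
```

Emit:
{"api": "step_arm", "payload": {
  "targets": [
    [[0,0,-0.05],[0,0,0]],
    [[0,0,-0.14],[0,0,0]],
    [[0,-0.02,-0.2],[0,0,0]],
    [[-0.04,-0.1,-0.2],[0,0,0]],
    [[-0.1,-0.21,-0.2],[0,0,0]],
    [[-0.18,-0.3,-0.2],[0,0,0]],
    [[-0.28,-0.32,-0.2],[0,0,0]],
    [[-0.3,-0.32,-0.2],[0,0,0]]
  ]
}}

```text
time_s: 20.87
position: [0.3714, 0.2795, 0.0821]
tool_rot: [[0.004, 1.0, -0.002], [1.0, -0.004, -0.001], [-0.001, -0.002, -1.0]]
ft_force: [0.7, 1.1, -1.5]
grip_width: 0.0424
gripper_force: 41.3
```

Emit:
{"api": "step_arm", "payload": {
  "targets": [
    [[-0.1,0,0],[0,0,0]],
    [[-0.23,0,0],[0,0,0]],
    [[-0.36,0,0],[0,0,0]],
    [[-0.49,0,0],[0,0,0]],
    [[-0.62,0,0],[0,0,0]],
    [[-0.72,0,0],[0,0,0]],
    [[-0.749,0,0],[0,0,0]],
    [[-0.749,0,0],[0,0,0]],
    [[-0.749,0,0],[0,0,0]]
  ]
}}

```text
time_s: 21.62
position: [0.3734, 0.0576, 0.082]
tool_rot: [[0.006, 1.0, 0.001], [1.0, -0.006, 0.0], [0.0, 0.001, -1.0]]
ft_force: [-0.4, 0.5, -1.8]
grip_width: 0.0424
gripper_force: 41.3
```

Emit:
{"api": "step_arm", "payload": {
  "targets": [
    [[0,0.08,0],[0,0,0]],
    [[0,0.18,0],[0,0,0]],
    [[0,0.27,0],[0,0,0]],
    [[0,0.315,0],[0,0,0]],
    [[0,0.315,0.05],[0,0,0]],
    [[0,0.315,0.09],[0,0,0]],
    [[0,0.315,0.09],[0,0,0]],
    [[0,0.315,0.09],[0,0,0]]
  ]
}}

```text
time_s: 22.28
position: [0.4673, 0.0584, 0.0545]
tool_rot: [[0.003, 1.0, -0.001], [1.0, -0.003, 0.0], [0.0, -0.001, -1.0]]
ft_force: [-0.3, 0.7, -1.6]
grip_width: 0.0424
gripper_force: 41.3
```

```bash
python3 chk.py green; python3 - <<'E'
import numpy as np,cv2
d=np.load("pics/scene_green.npz");im=d["img"][120:290,190:440]
cv2.imwrite("pics/c6.png",cv2.resize(im,None,fx=3.2,fy=3.2)[...,::-1])
E
```

```text
[0.4673 0.0584 0.0545] 0.04242576949412637 22.2833
scene 261
[[0.443, 0.034, 0.041], [0.453, 0.042, 0.077], [0.477, 0.07, 0.12]]
top 0
```

View pics/c6.png

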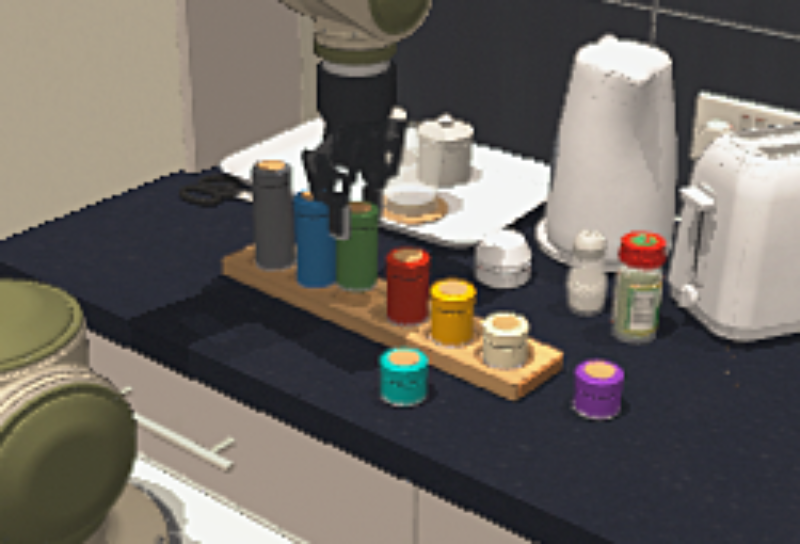

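Blue is seated, and green hangs over the last free hole at (357,245 in the crop).

Emit:
{"api": "step_arm", "payload": {
  "targets": [
    [[0,0,0.01],[0,0,0]],
    [[0,0,0.025],[0,0,0]],
    [[0,0,0.038],[0,0,0]],
    [[0,0,0.048],[0,0,0]],
    [[0,0,0.055],[0,0,0]],
    [[0,0,0.06],[0,0,0]],
    [[0,0,0.063],[0,0,0]],
    [[0,0,0.063],[0,0,0]]
  ]
}}

```text
time_s: 23.05
position: [0.4676, 0.057, 0.0363]
tool_rot: [[0.005, 1.0, 0.0], [1.0, -0.005, -0.0], [-0.0, 0.0, -1.0]]
ft_force: [-1.8, -0.8, 5.1]
grip_width: 0.0424
gripper_force: 42.0
```

Seated (bottom 13.0 mm, 5 N). I'll release, rise and back off.

Emit:
{"api": "step_arm", "payload": {
  "targets": [
    [[0,0,0],[0,0,0]],
    [[0,0,0],[0,0,0]],
    [[0,0,0],[0,0,0]],
    [[0,0,-0.04],[0,0,0]],
    [[0,0,-0.12],[0,0,0]],
    [[0,0,-0.24],[0,0,0]],
    [[0,0,-0.36],[0,0,0]],
    [[0,0,-0.4],[0,0,0]],
    [[0,0,-0.4],[0,0,0]]
  ],
  "jaw": 66
}}

```text
time_s: 23.8
position: [0.4691, 0.0569, 0.1589]
tool_rot: [[0.005, 1.0, 0.007], [1.0, -0.005, -0.001], [-0.001, 0.007, -1.0]]
ft_force: [-0.7, -0.2, -0.0]
grip_width: 0.066
gripper_force: 0.0
```

Emit:
{"api": "step_arm", "payload": {
  "targets": [
    [[0.1,-0.05,0],[0,0,0]],
    [[0.2,-0.15,0],[0,0,0]],
    [[0.3,-0.2,0],[0,0,0]],
    [[0.4,-0.25,0],[0,0,0]],
    [[0.52,-0.25,0],[0,0,0]],
    [[0.64,-0.25,0],[0,0,0]],
    [[0.76,-0.25,0],[0,0,0]],
    [[0.8,-0.25,0],[0,0,0]],
    [[0.8,-0.25,0],[0,0,0]],
    [[0.8,-0.25,0],[0,0,0]]
  ]
}}

```text
time_s: 24.63
position: [0.3931, 0.2971, 0.1547]
tool_rot: [[0.003, 1.0, -0.002], [1.0, -0.003, -0.001], [-0.001, -0.002, -1.0]]
ft_force: [0.1, -0.4, 0.4]
grip_width: 0.0661
gripper_force: 0.0
```

```bash
python3 - <<'E'
from rig import get_image
from h import *
d=get_image("top");np.savez("pics/top9.npz",**d)
e=get_image("scene")
cv2.imwrite("pics/c7.png",np.vstack([cv2.resize(d["img"][140:290,130:490],(700,292)),cv2.resize(e["img"][160:270,200:440],(700,305))])[...,::-1])
P=cloud(d);z=P[...,2]
for n,(u,v) in dict(grey=(242,216),blue=(268,220),green=(293,222),red=(318,224),yel=(344,226),cream=(369,227)).items():
    print(n,np.median(np.sort(z[v-8:v+9,u-8:u+9].ravel())[-60:]).round(4))
E
```

```text
grey 0.1306
blue 0.1155
green 0.1008
red 0.0853
yel 0.0706
cream 0.0561
```

View pics/c7.png

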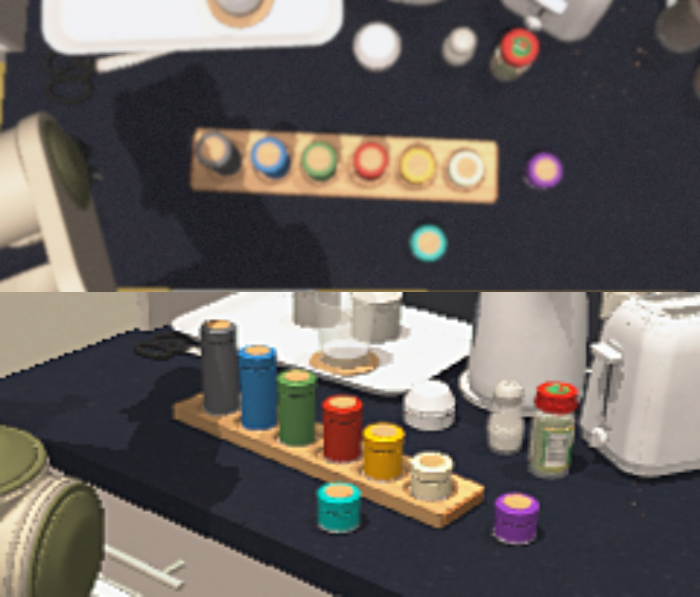

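All six tins are in line at (215,152) to (467,168). Their tops are at 131, 116, 101, 85, 71 and 56 mm, so all are seated, and the bystanders are untouched. Handing in.

```bash
python3 -c "
from rig import close_job
print(close_job())"
```

```text
the job is handed in; nothing more can be done
None
```

The four tins are fully seated in the rack, stepping down grey, blue, green, red, yellow, cream, with the timer, jar and shaker untouched, and the job was handed in at about 25 s.

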